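Fit the specimen plate on the rotary stage

TASK

Fit the specimen plate with three holes onto the rotary stage: pick it up by its grip bar, turn it so that all three holes go over the three studs, and lower it until it lies flat, fully down on the stage, before letting go (do not drop it on). Leave the similar plate with four holes where it lies.

Things in the scene. Friction and masses are not known exactly. Their poses are not given: they have to be found in the camera images.
- plate_grip (a point): Plate to fit: loose aluminium disc, 140 mm across, 8 mm thick, 0.3 kg, flat on the green board, with 3 through holes of 26 mm, centres 46 mm from its middle at 0, 120, 240 deg from its x axis (z up). A black grip bar stands over its middle on two thin posts: 54 mm along x, 14 mm wide along y, 32 to 54 mm above the underside. Point: bar's centre, on the disc's axis, 43 mm above the underside.
- stage_seat (a point): Rotary stage: fixed dark square housing, 130 mm wide, with a side knob and a round black top of 136 mm, 48 mm above the table. On the top 3 brass studs, 46 mm from its middle at 0, 120, 240 deg from x (z up), each 20 mm high, 10 mm thick, tapering to 4 mm. Point: centre of the flat top. Plate home: bar's centre 43 mm above this point, any of the 3 matching turns, about 8 mm play.
- spare_grip (a point): Spare plate, to be left alone: the same loose disc with the same grip bar, but with four holes, at 45, 135, 225 and 315 deg from its x axis (along the bar). Point: centre of its grip bar, 43 mm above its underside.
There are look-alikes about, which are no part of the job. Leave any orange or pink look-alike of the part that bears plate_grip alone.

How it is judged:
On the way:
1. the plate, still held, is lowered over the studs to within 12 mm of the seat (z of plate_grip in the frame of stage_seat below 0.055 m and horizontal distance between plate_grip and stage_seat below 0.02 m and contact force between the fingers and plate above 0.5 N), for 0.05 s.
At the end, for the whole second after the job is handed in: The three-hole plate lies flat on the rotary stage with the studs through its holes: its grip bar's centre is 43 mm above the seat within 4 mm, its middle is within 14 mm of the stage's middle and it is level within 0.06 rad; the spare plate is within 30 mm of where it began (z of plate_grip in the frame of stage_seat between 0.038 and 0.047 m and horizontal distance between plate_grip and stage_seat below 0.014 m and angle between plate_grip's own z axis and vertical below 0.06 rad and distance of spare_grip from where it was at the start of the episode below 0.03 m); the robot touches nothing.
It fails at once if the four-hole plate is moved more than 30 mm (distance of spare_grip from where it was at the start of the episode above 0.03 m).
It also fails if it takes over 35 s, if anything falls off the work surface, if the arm or the gripper's body presses on something with over 40 N, if the wrist force passes 120 N, or if a joint passes its speed limit or range.

ROBOT

A 6-joint arm with a two-finger parallel gripper is mounted at the origin on the work surface. World frame = base frame: x ahead of the robot, y to its left, z up, the work surface at z = 0. Lengths are in m, angles in rad, forces in N, time in s.
With the tool pointing down it reaches from about 0.3 to 0.75 m from the base axis. Payload 8.5 kg.
Tool frame: the origin (TCP) lies at the very end of the fingers, on their centre line; the grasp point (between the pads) lies 19 mm behind it; z points along the fingers, y is the line along which they close (so a half turn about z gives the same grasp; the last joint's range is limited). The gripper opens to 85 mm and grips with 20 to 120 N. Pads are 22 mm wide; open, the fingers measure 114 mm over their backs; the gripper's body (76 mm by 85 mm) begins 54 mm behind the grasp point. The pads swing forward as they close: fully open they stand 13 mm farther back than shut.
Start: joints at [-1.561, 0.381, 1.297, -0, 1.464, -0.215], TCP at [0.123, -0.536, 0.231] pointing down, gripper open.
Joint ranges: [-3.11, 3.11], [-0.89, 2.33], [0.22, 2.48], [-1.42, 4.56], [0.17, 2.85], [-2.88, 2.88]. Speed limits (rad/s): [2.39, 2.39, 3.14, 3.14, 3.14, 3.14].

INTERFACE

Orientations are given as a unit quaternion [w, x, y, z].
In Python, from cell import arm, imaging, hand_in gives the robot as it stands.
- The arm moves only by the shell command python3 -m handwheel 'ROWS'. ROWS is JSON, a list of rows, each a list of 3 entries, a list of its own where there are three numbers: the turn, a rotation vector about the tool's x, y, z in rad, then the shift along the tool's x, y, z in mm, then the closure, from -1 (fully open) to 1 (shut). A call has 1 to 10 rows; each row is the pose to reach, as a shift and turn from the pose commanded when the call began, along the tool's axes at that moment; what a row does not reach only later rows make up. A row lasts 1/8 s, in which the tool goes at most 62.5 mm and 10.7 degrees, less where a joint would pass 70% of its speed; a pose out of reach is approached as far as the arm can. A call with a gripper value outside its range is refused whole. The fingers move at their own pace and stop on an object; the grip force is fixed at half the most. Time passes only in rows, so rows that repeat a pose let the fingers close. It gives the time, the measured TCP pose, the force, the opening and the grip force at its end, in the units of the state.
- arm.state(): the state, without advancing time (a new reading comes with each control period).
- imaging.grab_frame(name): name is "scene" or "top" or "wrist"; returns a dict with "pixels" (400x640x3 uint8, red, green, blue), "intrinsics" (3x3 intrinsics, pixels), "cam_to_world" (4x4, takes a point from camera to world coordinates). Camera axes: x right, y up, looking along -z (the intrinsics and any distortion apply to the point x, -y, -z); pixel columns grow to the right and rows downward; lengths in m; the calibration is good to about 2 mm. A picture is of the moment at which its call begins. There is no depth.
- hand_in(): hands the job in; it is judged then, once.
The state is a dict: "time": time; "joint_positions": joint angles; "joint_velocities": joint speeds; "joint_efforts": joint torques, N m; "ee_pos": TCP position; "ee_rot": TCP orientation; "wrist_force": force on the tool from outside, world axes, zero at the start; "moment": the same for the moment, N m; "opening": finger opening in m; "grip_force": force on a finger pad.
Only numpy, scipy, OpenCV 4.12 (cv2) and the standard library are available. Lean on these libraries where they do the work, as an engineer would, in place of code of your own. Each camera call takes 0.05 s, during which the arm holds its last target. There are 200 camera calls.

## Working session

There is one attempt and no reset: what is moved stays moved. The work goes in short steps, Python scripts to look and compute and a shell command to move; the robot and the scene stay as the last step left them, time stands still between calls to the robot, and variables do not carry over. Pictures are saved under pics/ and viewed, at most 10 in all, crops included, and the job is handed in when it is done.

```bash
mkdir -p pics; cat > h.py <<'E'
import numpy as np, cv2
from cell import arm, imaging
from scipy.spatial.transform import Rotation as R
def grab(n,save=None):
    f=imaging.grab_frame(n)
    if save: cv2.imwrite('pics/'+save+'.png',f['pixels'][:,:,::-1])
    return f
def ray(f,uv,z):
    K=np.array(f['intrinsics']);T=np.array(f['cam_to_world'])
    d=np.linalg.inv(K)@[uv[0],uv[1],1]; d=T[:3,:3]@[d[0],-d[1],-d[2]]
    return T[:3,3]+d*(z-T[2,3])/d[2]
def proj(f,p):
    K=np.array(f['intrinsics']);T=np.array(f['cam_to_world'])
    c=T[:3,:3].T@(np.array(p)-T[:3,3]); q=K@[c[0],-c[1],-c[2]]; return q[:2]/q[2]
def totool(p,s=None):
    s=s or arm.state(); w,x,y,z=s['ee_rot']
    return R.from_quat([x,y,z,w]).inv().apply(np.array(p)-s['ee_pos'])*1000
E
python3 - <<'E'
from h import *
a=grab('top','top0');b=grab('scene','scene0')
for f in(a,b):print({k:v for k,v in f.items() if k!='pixels'})
print(arm.state())
E
```

```text
{'intrinsics': array([[506.92435251,   0.        , 321.01806437],
       [  0.        , 506.92435251, 196.93024806],
       [  0.        ,   0.        ,   1.        ]]), 'cam_to_world': array([[-0.01284271,  0.99596849, -0.08877964,  0.24479677],
       [-0.99987737, -0.01199574,  0.01006716, -0.11448086],
       [ 0.00896159,  0.08889804,  0.99600042,  1.54700493],
       [ 0.        ,  0.        ,  0.        ,  1.        ]])}
{'intrinsics': array([[419.81899866,   0.        , 323.90295323],
       [  0.        , 419.81899866, 197.81884876],
       [  0.        ,   0.        ,   1.        ]]), 'cam_to_world': array([[-0.15161786, -0.78832194,  0.59628898,  1.18063976],
       [ 0.9883566 , -0.1131134 ,  0.10176734, -0.00651593],
       [-0.01277715,  0.60477589,  0.7962932 ,  1.13017236],
       [ 0.        ,  0.        ,  0.        ,  1.        ]])}
{'time': 0.1, 'joint_positions': array([-1.56130059e+00,  3.81146913e-01,  1.29816870e+00,  1.31462622e-05,
        1.46359276e+00, -2.15301051e-01]), 'joint_velocities': array([ 0.00138971, -0.00038427, -0.00178716, -0.00023008,  0.00151921,
        0.00080078]), 'joint_efforts': array([ 5.30874997e-03, -4.49221087e+01, -2.31659281e+01, -9.40245991e-05,
        3.65709180e-03, -3.30693425e-06]), 'ee_pos': array([ 0.12259754, -0.53589542,  0.23076918]), 'ee_rot': array([-6.53711578e-04,  9.93689812e-01,  1.12161155e-01,  7.40767867e-05]), 'wrist_force': array([-0.87649459, -0.10548273, -0.29792933]), 'moment': array([ 0.01024172, -0.02947659,  0.02926824]), 'grip_force': 0.0, 'opening': 0.0852095868007982}
```

View pics/top0.png

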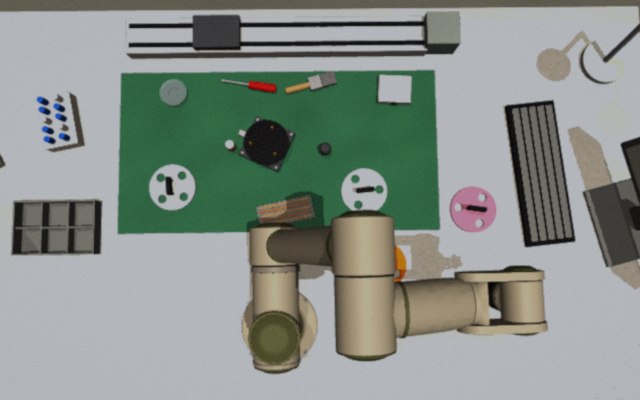

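View pics/scene0.png

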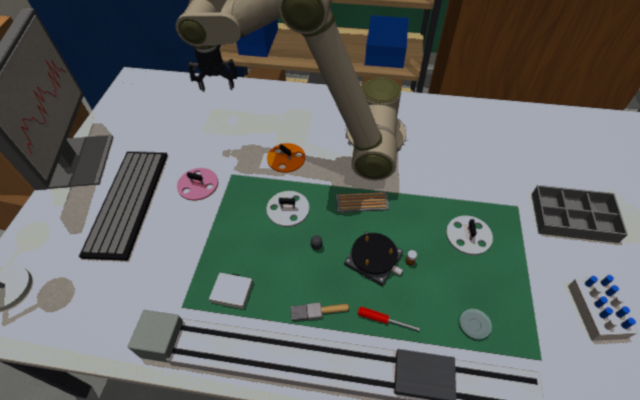

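Candidates for the plate are the white discs at top (172,187) and (364,190), plus the pink one at (473,209) and the orange one at (398,262), which are both excluded. The stage is at (266,142). I'll check the hole counts in one close crop.

```bash
python3 - <<'E'
from h import *
im=cv2.imread('pics/top0.png');s=cv2.imread('pics/scene0.png')
c=lambda i,u,v:cv2.resize(i[v-30:v+30,u-32:u+32],None,fx=6,fy=4.8,interpolation=cv2.INTER_CUBIC) if 0 else cv2.resize(i[v-32:v+32,u-32:u+32],(266,266),interpolation=cv2.INTER_CUBIC)
cv2.imwrite('pics/crop.png',np.vstack([np.hstack([c(im,172,187),c(im,364,190),c(im,266,142)]),np.hstack([c(s,470,234),c(s,288,208),c(s,374,256)])]))
E
```

```text
(no output)
```

View pics/crop.png

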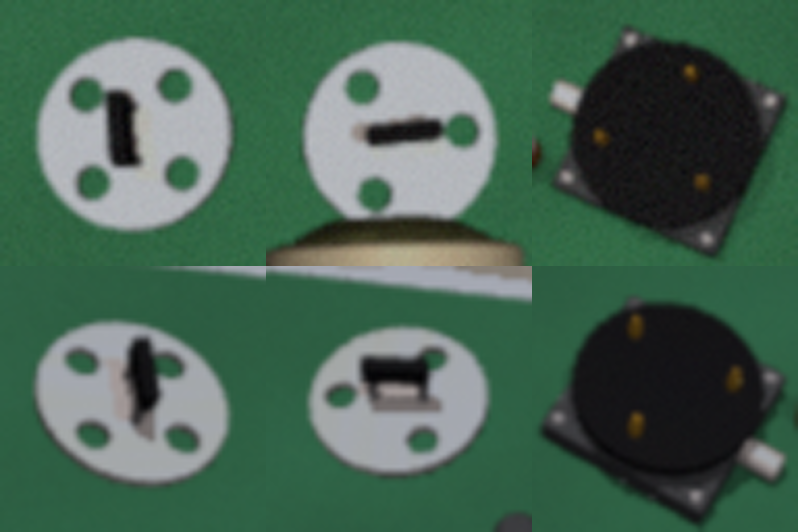

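The crop shows three holes in the disc at (364,190), which is the target. The disc at (172,187) has four and is the spare. The stage's three brass studs are visible.

```bash
python3 - <<'E'
from h import *
f=grab('top');g=grab('scene')
def blobs(m,lo,hi):
    n,l,s,c=cv2.connectedComponentsWithStats(m.astype(np.uint8));return [tuple(c[i])+(s[i,4],) for i in range(1,n) if lo<=s[i,4]<=hi]
def ana(f,c,kind,z,r):
    p=f['pixels'].astype(int);hsv=cv2.cvtColor(f['pixels'],cv2.COLOR_RGB2HSV)
    R_,G,B=p[...,0],p[...,1],p[...,2]
    m=(G>R_+25)&(G>B+10) if kind=='hole' else (R_>B+30)&(R_>G+8)
    yy,xx=np.mgrid[:400,:640];m&=(np.hypot(xx-c[0],yy-c[1])<r)
    bs=blobs(m,4,100);P=[ray(f,b[:2],z) for b in bs]
    P=np.array(P);M=P.mean(0);print(kind,[tuple(np.round(b,1)) for b in bs],M.round(4),[ (round(float(np.hypot(*(q-M)[:2])),4),round(float(np.degrees(np.arctan2(*(q-M)[1::-1]))),1)) for q in P])
ana(f,(364,190),'hole',.006,19);ana(f,(266,142),'stud',.060,20)
ana(g,(288,208),'hole',.006,19);ana(g,(374,254),'stud',.060,22)
E
```

```text
hole [(np.float64(354.7), np.float64(178.8), np.float64(46.0)), (np.float64(378.6), np.float64(189.1), np.float64(45.0)), (np.float64(357.7), np.float64(204.3), np.float64(46.0))] [ 0.3998 -0.2607  0.006 ] [(0.0456, 35.8), (0.0459, -84.5), (0.0456, 155.2)]
stud [(np.float64(271.8), np.float64(127.0), np.float64(10.0)), (np.float64(250.0), np.float64(142.5), np.float64(10.0)), (np.float64(274.5), np.float64(153.4), np.float64(11.0))] [0.5464 0.0335 0.06  ] [(0.046, -24.4), (0.046, 95.2), (0.0462, -144.5)]
hole [(np.float64(286.0), np.float64(190.4), np.float64(17.0)), (np.float64(296.1), np.float64(198.5), np.float64(15.0)), (np.float64(273.6), np.float64(207.4), np.float64(21.0)), (np.float64(293.4), np.float64(218.1), np.float64(25.0))] [ 0.3792 -0.2675  0.006 ] [(0.0559, -163.8), (0.0352, 134.0), (0.0473, -61.2), (0.0638, 29.9)]
stud [(np.float64(366.6), np.float64(238.1), np.float64(15.0)), (np.float64(390.4), np.float64(250.6), np.float64(17.0)), (np.float64(366.6), np.float64(261.6), np.float64(19.0))] [0.5471 0.032  0.06  ] [(0.0456, -144.4), (0.0462, 95.5), (0.0459, -25.0)]
```

```bash
python3 - <<'E'
from h import *
print(totool([.400,-.2605,.150]))
E
```

```text
[ 331.80529904 -206.62839933   81.19471501]
```

```bash
python3 -m handwheel '[[[0,0,-1.442],[332,-207,81],-1],[[0,0,-1.442],[332,-207,81],-1],[[0,0,-1.442],[332,-207,81],-1],[[0,0,-1.442],[332,-207,81],-1],[[0,0,-1.442],[332,-207,81],-1],[[0,0,-1.442],[332,-207,81],-1],[[0,0,-1.442],[332,-207,81],-1],[[0,0,-1.442],[332,-207,81],-1],[[0,0,-1.442],[332,-207,81],-1],[[0,0,-1.442],[332,-207,81],-1]]'
python3 - <<'E'
from h import *
f=grab('wrist','w1');s=arm.state();print(s['joint_positions'])
for z in(.051,):print(proj(f,[.4,-.2605,z]),proj(f,[.4,-.2605,.008]))
E
```

```text
time: 1.45
ee_pos: [0.3999, -0.2606, 0.1503]
ee_rot: [0.0, 0.674, 0.739, 0.0]
wrist_force: [0.1, -0.3, -0.5]
opening: 0.0853
grip_force: 0.0
[-8.26295578e-01  3.37204383e-01  1.62518701e+00  1.48929803e-05
  1.17915495e+00 -9.19582839e-01]
[318.22972    200.90387525] [318.4586577  187.67086227]
```

View pics/w1.png

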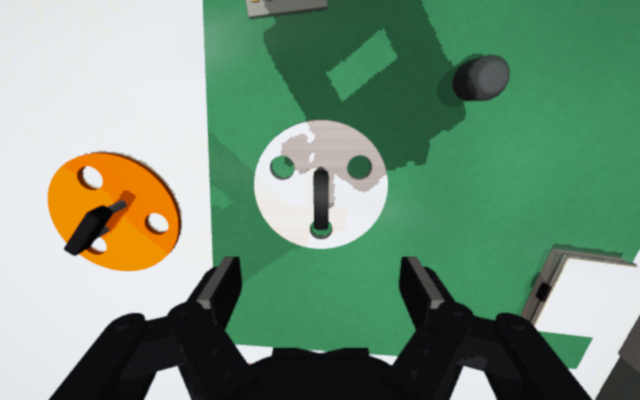

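The wrist view shows the three-hole disc centred near (321,184). Its bar is vertical at (321,200), midway between the fingers, so I'll descend and grip.

```bash
python3 -m handwheel '[[[0,0,0],[0,0,50],-1],[[0,0,0],[0,0,90],-1],[[0,0,0],[0,0,123],-1],[[0,0,0],[0,0,123],-1],[[0,0,0],[0,0,123],1],[[0,0,0],[0,0,123],1],[[0,0,0],[0,0,123],1],[[0,0,0],[0,0,123],1],[[0,0,0],[0,0,123],1],[[0,0,0],[0,0,123],1]]'
python3 -m handwheel '[[[0,0,0],[0,0,0],1],[[0,0,0],[0,0,0],1],[[0,0,0],[0,0,-40],1],[[0,0,0],[0,0,-100],1],[[0,0,0],[0,0,-150],1],[[0,0,0],[0,0,-150],1]]'
python3 - <<'E'
from h import *
f=grab('wrist','w2');print(totool([.5467,.033,.150]))
E
```

```text
time: 2.75
ee_pos: [0.4004, -0.2605, 0.0279]
ee_rot: [0.001, 0.672, 0.74, -0.0]
wrist_force: [-0.5, 0.7, 5.8]
opening: 0.0132
grip_force: 59.4
time: 3.5
ee_pos: [0.401, -0.2612, 0.1803]
ee_rot: [0.003, 0.672, 0.74, -0.0]
wrist_force: [-0.2, 0.2, -4.4]
opening: 0.0131
grip_force: 59.7
[277.95554108 173.98890991  27.68347097]
```

View pics/w2.png

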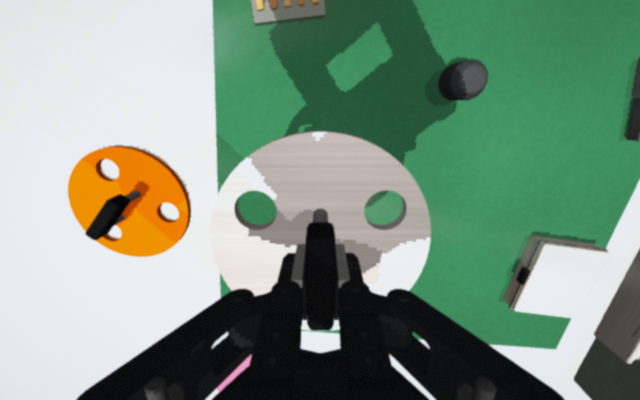

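The plate is held level, with its holes at (256,209) and (385,209). I'll measure how it sits in the hand.

```bash
cat >> h.py <<'E'
def plate(f,bs,dz=-.017):
    s=arm.state();z=s['ee_pos'][2]+dz
    P=[ray(f,b,z)[:2] for b in bs]; d=P[1]-P[0];u=d/np.hypot(*d)
    n=np.array([u[1],-u[0]]); m=(P[0]+P[1])/2
    c=max([m+.023*n,m-.023*n],key=lambda c:-np.hypot(*(c-s['ee_pos'][:2])))
    return c,np.hypot(*d),np.degrees(np.arctan2(d[1],d[0]))
E
python3 - <<'E'
from h import *
f=grab('wrist');p=f['pixels'].astype(int);m=((p[...,1]>p[...,0]+25)&(p[...,1]>p[...,2]+10)).astype(np.uint8)
n,l,s,c=cv2.connectedComponentsWithStats(m);b=[c[i] for i in range(1,n) if 500<s[i,4]<3000 and 180<c[i][1]<240];b.sort(key=lambda q:q[0])
print(b);print(plate(f,b));S=arm.state();print(S['ee_pos']);w,x,y,z=S['ee_rot'];print(R.from_quat([x,y,z,w]).as_matrix().round(4))
E
```

```text
[array([256.50909091, 207.50047847]), array([383.67412451, 207.59338521])]
(array([ 0.4017689 , -0.25940312]), np.float64(0.07809099191517353), np.float64(5.390837450354061))
[ 0.39962903 -0.25982111  0.1765177 ]
[[-9.590e-02  9.954e-01 -1.000e-03]
 [ 9.954e-01  9.590e-02  1.100e-03]
 [ 1.200e-03 -9.000e-04 -1.000e+00]]
```

```bash
python3 -m handwheel '[[[0,0,0.15],[40,25,0],1],[[0,0,0.3],[85,53,0],1],[[0,0,0.45],[130,82,0],1],[[0,0,0.6],[175,110,0],1],[[0,0,0.75],[220,138,0],1],[[0,0,0.9],[255,160,0],1],[[0,0,1.049],[277,174.5,5],1],[[0,0,1.049],[277,174.5,12],1],[[0,0,1.049],[277,174.5,12],1],[[0,0,1.049],[277,174.5,12],1]]'
python3 - <<'E'
from h import *
f=grab('wrist','w3');g=grab('top','t3');S=arm.state();w,x,y,z=S['ee_rot'];print(S['ee_pos'],R.from_quat([x,y,z,w]).as_matrix().round(4))
t=cv2.imread('pics/t3.png')[90:200,200:340];t=cv2.resize(t,(640,503),interpolation=cv2.INTER_CUBIC);cv2.imwrite('pics/t3c.png',t)
E
```

```text
time: 4.85
ee_pos: [0.5469, 0.0313, 0.1649]
ee_rot: [-0.0, 0.953, 0.304, -0.001]
wrist_force: [-0.2, 0.1, -2.5]
opening: 0.0129
grip_force: 59.6
[0.5471145  0.0314012  0.16543666] [[ 8.154e-01  5.788e-01  1.000e-04]
 [ 5.788e-01 -8.154e-01 -1.000e-04]
 [ 0.000e+00  1.000e-04 -1.000e+00]]
```

View pics/w3.png

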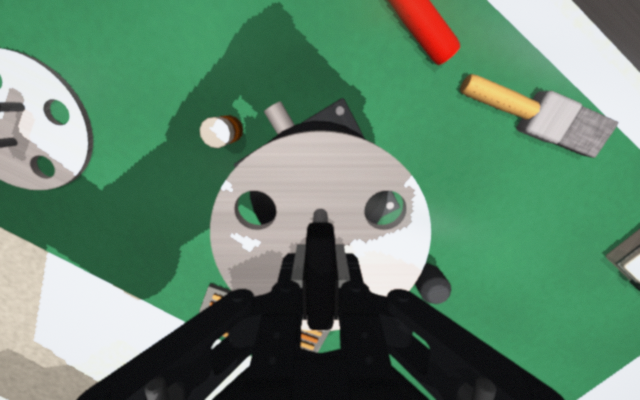

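Plate held over the stage, holes at (256,209) and (386,209), studs not yet visible through them. I'll correct 1.6 mm and lower to just above the studs.

```bash
python3 -m handwheel '[[[0,0,0],[0.6,-1.5,20],1],[[0,0,0],[0.6,-1.5,45],1],[[0,0,0],[0.6,-1.5,63],1],[[0,0,0],[0.6,-1.5,63],1],[[0,0,0],[0.6,-1.5,63],1]]'
python3 - <<'E'
from h import *
f=grab('wrist','w4');S=arm.state();print(S['ee_pos'])
t=cv2.imread('pics/w4.png')[150:270,210:440];cv2.imwrite('pics/w4c.png',cv2.resize(t,None,fx=3.4,fy=3.4,interpolation=cv2.INTER_CUBIC))
E
```

```text
time: 5.58
ee_pos: [0.5473, 0.0334, 0.1033]
ee_rot: [0.0, 0.953, 0.304, 0.001]
wrist_force: [0.5, 0.9, -2.2]
opening: 0.0129
grip_force: 59.5
[0.54736475 0.03345715 0.10337088]
```

View pics/w4c.png

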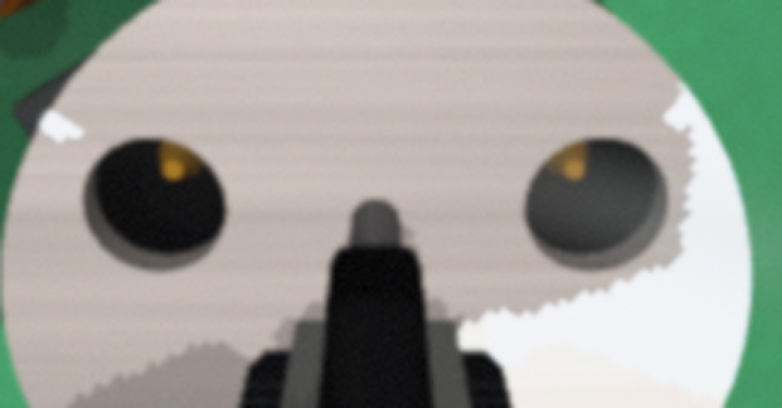

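Both stud tips show through the holes, at full-frame (260.6,200) and (378.5,200), symmetric about the bar. I'll compare them in the same camera.

```bash
python3 - <<'E'
from h import *
f=grab('wrist')
z=arm.state()['ee_pos'][2]
for t,h in(((260.6,200),(255.6,207.4)),((378.5,200),(385.6,207.4))):
    d=ray(f,t,.067)-ray(f,h,z-.016);q=totool(arm.state()['ee_pos']+d);print(q)
E
```

```text
[-2.20964233 -1.21681301 20.30743775]
[-2.20738448 -0.11523342 20.30881958]
```

```bash
python3 -m handwheel '[[[0,0,0],[-1.5,-0.5,0],1],[[0,0,0],[-1.5,-0.5,8],1],[[0,0,0],[-1.5,-0.5,16],1],[[0,0,0],[-1.5,-0.5,23],1],[[0,0,0],[-1.5,-0.5,23],1],[[0,0,0],[-1.5,-0.5,23],1]]'
python3 -m handwheel '[[[0,0,0],[0,0,2],1],[[0,0,0],[0,0,2],1],[[0,0,0],[0,0,2],1]]'
```

```text
time: 6.42
ee_pos: [0.5455, 0.0332, 0.0794]
ee_rot: [0.0, 0.953, 0.304, 0.0]
wrist_force: [-0.8, 0.4, -2.3]
opening: 0.0132
grip_force: 59.7
time: 6.8
ee_pos: [0.5454, 0.0332, 0.0774]
ee_rot: [0.0, 0.953, 0.304, 0.0]
wrist_force: [0.5, 0.3, -3.1]
opening: 0.0132
grip_force: 59.7
```

```bash
python3 -m handwheel '[[[0,0,0],[0,0,1.5],1],[[0,0,0],[0,0,1.5],1],[[0,0,0],[0,0,1.5],1]]'
python3 -m handwheel '[[[0,0,0],[0,0,1],1],[[0,0,0],[0,0,1],1],[[0,0,0],[0,0,1],1]]'
```

```text
time: 7.18
ee_pos: [0.5454, 0.0332, 0.0758]
ee_rot: [-0.0, 0.953, 0.304, 0.0]
wrist_force: [0.5, -0.7, -3.0]
opening: 0.013
grip_force: 59.7
time: 7.55
ee_pos: [0.5454, 0.0332, 0.0748]
ee_rot: [0.0, 0.953, 0.304, 0.0]
wrist_force: [0.3, 0.2, -4.0]
opening: 0.0131
grip_force: 59.7
```

```bash
python3 -m handwheel '[[[0,0,0],[0,0,1],1],[[0,0,0],[0,0,1],1],[[0,0,0],[0,0,1],1]]'
python3 -m handwheel '[[[0,0,0],[0,0,0.7],1],[[0,0,0],[0,0,0.7],1],[[0,0,0],[0,0,0.7],1]]'
```

```text
time: 7.92
ee_pos: [0.5454, 0.0332, 0.0738]
ee_rot: [0.0, 0.953, 0.304, 0.0]
wrist_force: [-0.6, 1.0, -3.0]
opening: 0.013
grip_force: 59.7
time: 8.3
ee_pos: [0.5453, 0.0332, 0.0731]
ee_rot: [-0.0, 0.953, 0.304, -0.0]
wrist_force: [-0.1, 0.0, -2.3]
opening: 0.0132
grip_force: 59.7
```

```bash
python3 -m handwheel '[[[0,0,0],[0,0,1],1],[[0,0,0],[0,0,1],1],[[0,0,0],[0,0,1],1]]'
python3 -m handwheel '[[[0,0,0],[0,0,0.7],1],[[0,0,0],[0,0,0.7],1],[[0,0,0],[0,0,0.7],1]]'
python3 - <<'E'
from h import *
f=grab('wrist','w5')
E
```

```text
time: 8.68
ee_pos: [0.5454, 0.0332, 0.073]
ee_rot: [0.0, 0.953, 0.304, 0.0]
wrist_force: [-3.0, 0.2, 5.4]
opening: 0.0133
grip_force: 60.9
time: 9.05
ee_pos: [0.5454, 0.0332, 0.073]
ee_rot: [0.0, 0.953, 0.304, 0.001]
wrist_force: [-5.3, 0.2, 11.8]
opening: 0.0129
grip_force: 61.9
```

View pics/w5.png

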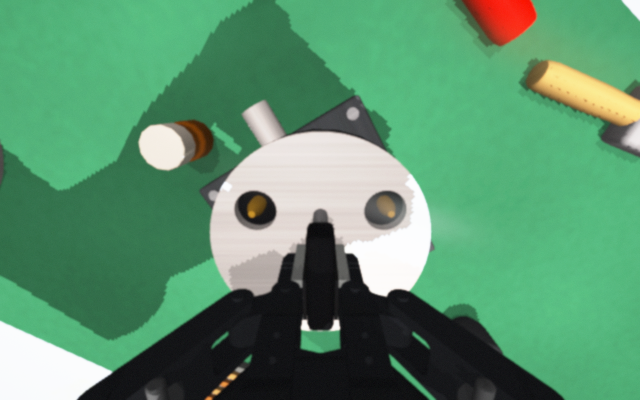

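Both studs stand in the middle of the visible holes at (256,208) and (386,208). It met firm contact at z = 0.073, so the plate is seated. I'll open and back away.

```bash
python3 -m handwheel '[[[0,0,0],[0,0,-1],1],[[0,0,0],[0,0,-1],1],[[0,0,0],[0,0,-1],-0.3],[[0,0,0],[0,0,-1],-0.3],[[0,0,0],[0,0,-1],-0.3],[[0,0,0],[0,0,-1],-0.3],[[0,0,0],[0,0,-20],-0.3],[[0,0,0],[0,0,-60],-0.3],[[0,0,0],[0,0,-110],-0.3],[[0,0,0],[0,0,-110],-0.3]]'
python3 - <<'E'
from h import *
f=grab('wrist','w6');g=grab('scene','s6')
w=cv2.imread('pics/w6.png');s=cv2.resize(cv2.imread('pics/s6.png')[190:320,270:480],(640,396),interpolation=cv2.INTER_CUBIC)
cv2.imwrite('pics/c6.png',cv2.resize(np.vstack([w,s]),(480,597)))
E
```

```text
time: 10.35
ee_pos: [0.5469, 0.0331, 0.185]
ee_rot: [0.002, 0.953, 0.304, 0.003]
wrist_force: [-0.2, -0.9, -0.8]
opening: 0.0554
grip_force: 0.0
```

View pics/c6.png

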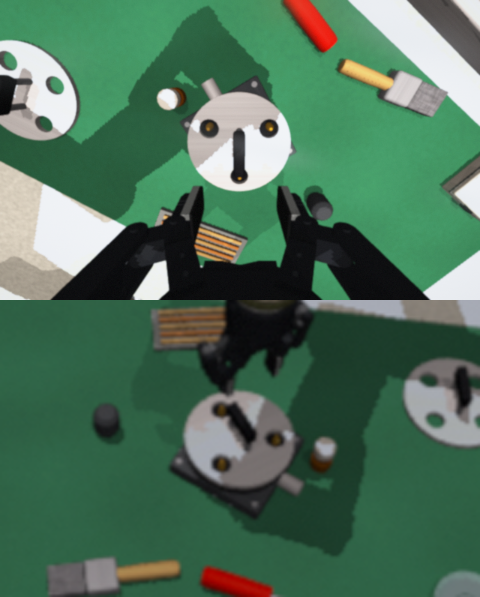

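The plate lies flat with all three studs showing in its holes, at (208,128), (269,128) and (238,176) in the picture. The gripper is clear and the spare plate hasn't moved.

```bash
python3 -c "
from cell import hand_in
print(hand_in())"
```

```text
the job is handed in; nothing more can be done
None
```

I fitted the three-hole plate flat on the stage with all three studs through its holes, left the four-hole plate where it lay, and handed the job in at about 10.5 s; the hand-in gave no verdict.

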